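# Offer up the hinge leaf of the hood flap

### The arm

A 6-joint arm with a two-finger parallel gripper is mounted at the origin on the work surface. World frame = base frame: x ahead of the robot, y to its left, z up, the work surface at z = 0. Lengths are in m, angles in degrees, forces in N, time in s.
With the tool pointing down it reaches from about 0.375 to 0.9 m from the base axis. Payload 3.1 kg.
Tool frame: the origin (TCP) lies midway between the tips of the shut fingers; the grasp point (between the pads) lies 19 mm behind it; x points along the fingers, z is the direction in which the jaws open and shut, and the axes are right-handed (so a half turn about x gives the same grasp; the last joint's range is limited). The gripper opens to 87 mm and grips with 3 to 60 N. Pads are 19 mm wide; open, the fingers measure 117 mm over their backs; the gripper's body (75 mm by 190 mm) begins 51 mm behind the grasp point.
Start: joints at [62.71, 30.224, 82.088, -0, 67.689, -10.227], TCP at [0.183, 0.597, 0.223] pointing down, gripper open.
Joint ranges: [-176.69, 176.69], [-43.24, 126.21], [12.49, 139.97], [-82, 262], [0, 151.66], [-163.58, 163.58]. Speed limits (degrees/s): [159.86, 159.86, 180, 180, 180, 180].

### API

Orientations are given as a 3x3 rotation matrix whose columns are the frame's x, y, z axes.
In Python, from rig import * gives the robot as it stands.
- The arm moves only by the tool play_rows, never from a script. Its argument "rows" is a list that holds one entry, the list of rows, each a list of 7 numbers: the shift along the tool's x, y, z in m, then the turn, a rotation vector about the tool's x, y, z in degrees, then the finger opening in m, from 0 to 0.087. A call has 1 to 12 rows; each row is the pose to reach, as a shift and turn from the pose commanded when the call began, along the tool's axes at that moment; what a row does not reach only later rows make up. A row lasts 1/10 s, in which the tool goes at most 50 mm and 8.59 degrees, less where a joint would pass 70% of its speed; a pose out of reach is approached as far as the arm can. A call with a gripper value outside its range is refused whole. The fingers move at their own pace and stop on an object; the grip force is fixed at half the most. Time passes only in rows, so rows that repeat a pose let the fingers close. It gives the time, the measured TCP pose, the force and the opening at its end, in the units of the state.
- read_state(): the state, without advancing time (a new reading comes with each control period).
- capture(name): name is "scene" or "top" or "wrist"; returns a dict with "pixels" (400x640x3 uint8, red, green, blue), "intrinsics" (3x3 intrinsics, pixels), "k1" (the pictures are not rectified: a ray, as slopes to the right and down, at radius r is drawn at 1 + k1 r^2 times it, then the intrinsics apply), "rvec" (rotation vector, rad) and "tvec" (3), from world to camera coordinates, as OpenCV has them. Camera axes: x right, y down, z forward; pixel columns grow to the right and rows downward; lengths in m; the calibration is good to about 2 mm. A picture is of the moment at which its call begins. There is no depth.
- hand_in(): hands the job in, once; it reports no verdict.
Trained networks look in the newest picture that a camera, given by its name, has taken for a name from the list of things; names that differ only in an ending like _2 or _b are one class to them, and where a whole thing is asked for, a point or a joint stands for the part that bears it (a point fixed in the world has none). Each returns a list of dicts, best first, with "p" (0 to 1); they miss things now and then, are a little off and sometimes report something else, mostly with a low value. They report only what shows in the picture. A call takes as long as a camera call. They do not tell look-alikes from the thing itself.
- trace(camera, target): "mask" (400x640 bool, what is visible of it) and "at" ([column, row] in pixels, amid what is visible of it).
The state is a dict: "time_s": time; "joint_positions": joint angles; "qvel": joint speeds; "tau": joint torques, N m; "position": TCP position; "tcp_rot": TCP orientation; "force": force on the tool from outside, world axes, zero at the start; "moment": the same for the moment, N m; "opening": opening from 0.0 (shut) to 1.0 (fully open).
Only numpy, scipy, OpenCV 4.12 (cv2) and the standard library are available. Lean on these libraries where they do the work, as an engineer would, in place of code of your own. Each camera call takes 0.05 s, during which the arm holds its last target.

### The job

One of the two jamb blocks already has its hinge leaf hung and pinned; the other still has two empty knuckles. Pick up, by its lug, the loose hinge leaf with the single middle knuckle, bring it level to the empty jamb with its plate pointing away from the block, and ease the knuckle between the two jamb knuckles so that all three holes line up well enough for the hinge pin to be pushed through. Finish while still holding it there, steady, level and hanging in your grip without leaning on the jamb; do not let go, and leave the finished hinge, the two-knuckle leaf and everything else on the bench alone.

Things in the scene. Friction and masses are not known exactly. Their poses are not given: they have to be found in the camera images.
- leaf_lug (a point): grip point on the lug of the loose bare-aluminium hinge leaf with ONE knuckle in the middle of its edge (about 250 g, lying flat, balances under the lug). Lug: upright block 14 mm thick (x), 40 mm wide (y), its top 14 mm above this point, the leaf's underside 46 mm below. Axes: x from lug to knuckle, y along the hinge axis, z up.
- leaf_hole (a point): centre of the hole in that leaf's knuckle: 49 mm ahead (+x) of the lug and 34 mm below leaf_lug (12 mm above the leaf's underside). Knuckle 24 mm outside diameter, 36 mm long (y), hole 13 mm through along y. Same axes as leaf_lug.
- jamb_hole (a point): where leaf_hole must be: on the hinge axis of the EMPTY jamb, midway between its two knuckles, 60 mm above the bench. y along the hinge axis, z up, +x towards the block; the leaf's plate must reach out to -x (roughly towards the robot), leaf axes parallel to these. The gap between the knuckles is 42 mm along y, open above, below and towards -x.
- jamb_open: the EMPTY white jamb block, bolted down: origin on the bench below jamb_hole, same axes. Two knuckles 24 mm outside, 13 mm hole, 28 mm long. Block 56 x 110 mm, top with its fixed leaf at 54 mm, beginning 16 mm behind (+x) the axis.
- jamb_done: the FINISHED hinge, leave alone: same jamb block, bolted down, with a leaf hung and an 8 mm pin through it. Origin on the bench below its hinge axis, +x towards the block. Its leaf reaches 113 mm from the axis towards -x at 48 to 54 mm height, with a lug (14 x 40 mm) 49 mm from the axis up to 108 mm height.
- spare_lug (a point): the lug (same point) of the OTHER loose leaf, which has TWO short knuckles at the ends of its edge and does not fit: to be left alone. Otherwise the same shape and size.
- leaf: the same single-knuckle leaf: origin on its underside below the lug. Plate 6 mm thick, 60 mm wide (y), at the underside from 64 mm behind (-x) to 26 mm ahead (+x) of the lug; a neck 36 mm wide leads on to the knuckle.
- spare: the two-knuckle leaf: origin on its underside, below the lug.
- pin: loose steel hinge pin lying on the bench, 8 mm thick, 100 mm long along y, with a 13 mm square head; stays where it is.
- dishes: stack of two lidded clear dishes, 61 mm across, 27 mm high, origin underneath; stays.
- driver: screwdriver, 160 mm long, lying; stays.
- media: small bottle, 44 mm across, 85 mm high, origin underneath; stays.
- beaker: glass beaker, 66 mm across, 80 mm high, origin underneath; stays.
- puck: white round control puck, 62 mm across, 31 mm high, origin underneath; stays.
Not all that is in view belongs to the job. What is shaped like the leaf but turquoise is not meant.

How it is judged (in metres and radians):
On the way:
1. the single-knuckle leaf is gripped and lifted clear of the bench (height (world z) of leaf_hole above 0.045 m and contact force between the fingers and leaf above 2 N), for 0.2 s.
At the end, for the whole second after the job is handed in: Held by the fingers, still and level (0.12 rad): leaf_hole within 3.5 mm of jamb_hole in x and z, 4.5 mm in y, axes parallel within 0.07 rad, plate away from the block, under 1.5 N on the jamb; spare leaf within 15 mm and other loose things within 20 mm of their starts (x of leaf_hole in the frame of jamb_hole between -0.0035 and 0.0035 m and y of leaf_hole in the frame of jamb_hole between -0.0045 and 0.0045 m and z of leaf_hole in the frame of jamb_hole between -0.0035 and 0.0035 m and angle between the y axis of leaf_hole and the y axis of jamb_hole, either way round below 0.07 rad and angle between leaf_hole's own z axis and vertical below 0.12 rad and x of leaf_lug in the frame of jamb_hole below -0.04 m and contact force between the fingers and leaf above 2 N and contact force between leaf and jamb_open below 1.5 N and linear speed of leaf below 0.02 m/s and distance of spare from where it was at the start of the episode below 0.015 m and distance of each of dishes, driver, media, beaker, puck, pin from where it was at the start of the episode below 0.02 m); the arm keeps its last pose, push and grip.
It fails at once if the finished hinge is pushed or struck (over 5 N) (contact force between any of the arm, the fingers, leaf and jamb_done above 5 N).
It fails at once if the leaf is forced against the empty jamb (over 25 N) (contact force between leaf and jamb_open above 25 N).
It fails at once if the two-knuckle leaf or a bystander is disturbed (distance of spare from where it was at the start of the episode above 0.015 m or distance of any of dishes, driver, media, beaker, puck, pin from where it was at the start of the episode above 0.02 m).
It also fails if it takes over 38 s, if anything falls off the work surface, if the arm or the gripper's body presses on something with over 40 N, if the wrist force passes 120 N, or if a joint passes its speed limit or range.

## Working session

There is one attempt and no reset: what is moved stays moved. The work goes in short steps, Python scripts to look and compute and a tool call to move; the robot and the scene stay as the last step left them, time stands still between calls to the robot, and variables do not carry over. Pictures are saved under pics/ and viewed, and the job is handed in when it is done.

Besides the shell and the picture viewer there is one more tool, called in YAML: its name, and indented under it one key for each argument. play_rows: Moves the arm, as the interface text tells. Its arguments: {"type":"object","properties":{"rows":{"type":"array"}},"required":["rows"]}

```bash
ls; mkdir -p pics; cat > h.py <<'E'
from rig import *
import numpy as np, cv2, pickle
def snap(n,fn=None):
    c=capture(n)
    if fn: cv2.imwrite('pics/'+fn+'.png',c['pixels'][:,:,::-1])
    pickle.dump(c,open('cam_'+n+'.pkl','wb'))
    return c
def load(n): return pickle.load(open('cam_'+n+'.pkl','rb'))
def D(c): return np.array([float(c['k1']),0,0,0,0])
def ray(c,uv):
    p=cv2.undistortPoints(np.array([[uv]],float),np.array(c['intrinsics']),D(c))[0,0]
    R=cv2.Rodrigues(np.array(c['rvec'],float))[0];t=np.array(c['tvec'],float).ravel()
    return -R.T@t, R.T@np.array([p[0],p[1],1])
def atz(c,uv,z):
    o,d=ray(c,uv); return o+d*(z-o[2])/d[2]
def proj(c,P):
    return cv2.projectPoints(np.array(P,float).reshape(-1,1,3),np.array(c['rvec'],float),np.array(c['tvec'],float),np.array(c['intrinsics']),D(c))[0].reshape(-1,2)
E
python3 - <<'E'
from h import *
for n in ['scene','top','wrist']:
    c=snap(n,n+'0')
    print(n,ray(c,(320,200)),c['k1'],c['intrinsics'])
    for t in ['leaf_lug','leaf_hole','jamb_hole','jamb_open','jamb_done','spare','leaf','pin','spare_lug','dishes','driver','media','beaker','puck']:
        try: print(t,[(np.round(r['at']).tolist(),round(r['p'],2),int(r['mask'].sum())) for r in trace(n,t)])
        except Exception as e: print(t,e)
print(read_state())
E
```

```text
pics
scene (array([1.5276166 , 0.39375998, 0.86011499]), array([-0.73629469, -0.30708791, -0.6029928 ])) -0.03933296556258622 [[413.85562167   0.         320.79840369]
 [  0.         413.85562167 197.75359976]
 [  0.           0.           1.        ]]
leaf_lug [([361.0, 205.0], 0.87, 387)]
leaf_hole [([357.0, 207.0], 0.78, 340), ([406.0, 186.0], 0.74, 429)]
jamb_hole [([242.0, 231.0], 0.57, 1381)]
jamb_open [([240.0, 230.0], 0.97, 1305)]
jamb_done [([365.0, 256.0], 0.89, 2203)]
spare [([306.0, 183.0], 0.58, 270)]
leaf [([408.0, 189.0], 0.78, 467), ([362.0, 205.0], 0.62, 378)]
pin [([319.0, 225.0], 0.55, 53)]
spare_lug [([244.0, 170.0], 0.66, 163), ([307.0, 184.0], 0.56, 324)]
dishes [([307.0, 243.0], 0.56, 308)]
driver [([240.0, 230.0], 0.71, 1367), ([428.0, 217.0], 0.52, 175)]
media [([459.0, 260.0], 0.95, 376)]
beaker [([190.0, 186.0], 0.73, 481)]
puck [([244.0, 173.0], 0.62, 172)]
top (array([ 0.40395049, -0.02649589,  1.00408182]), array([ 0.10715554, -0.0019868 , -0.99430219])) -0.04669623874471726 [[373.92121221   0.         316.93369666]
 [  0.         373.92121221 197.205440
[... 1165 characters left out ...]
  8.20890795e+01,  2.61659946e-04,
        6.76888292e+01, -1.02279398e+01]), 'qvel': array([ 0.04726349, -0.03758987,  0.01773008,  0.02166456, -0.00218409,
        0.02555496]), 'tau': array([-5.78473146e-05, -4.40004587e+01, -1.76980323e+01,  6.34401315e-02,
        5.04510209e-02, -1.99693488e-05]), 'position': array([0.18332858, 0.59747597, 0.22258258]), 'tcp_rot': array([[ 1.61448164e-05, -9.55993931e-01,  2.93386440e-01],
       [ 4.05104455e-05,  2.93386440e-01,  9.55993930e-01],
       [-9.99999999e-01, -3.54913113e-06,  4.34644103e-05]]), 'force': array([-0.18695121,  0.49759307, -0.70924453]), 'moment': array([ 0.00107495,  0.00085874, -0.04202871]), 'opening': 0.9999872982106771}
```

View pics/scene0.png

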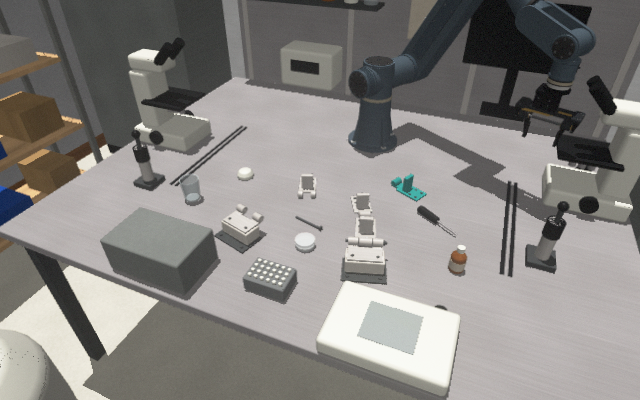

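View pics/top0.png

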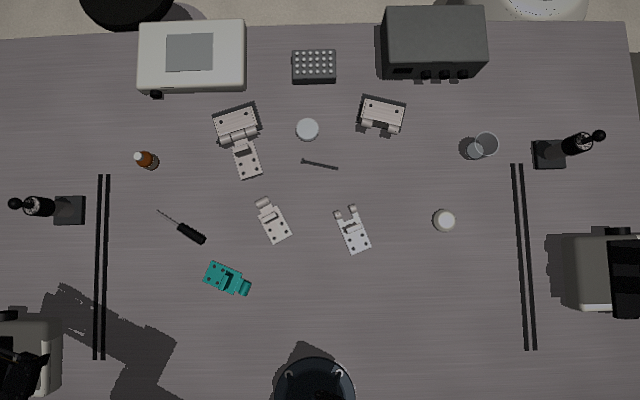

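```bash
python3 - <<'E'
from h import *
c=load('top');p=c['pixels'][:,:,::-1]
cv2.imwrite('pics/t_leaf.png',cv2.resize(p[180:320,180:400],None,fx=3.6,fy=3.6,interpolation=cv2.INTER_CUBIC))
cv2.imwrite('pics/t_jamb.png',cv2.resize(p[70:210,200:420],None,fx=3.6,fy=3.6,interpolation=cv2.INTER_CUBIC))
c=load('scene');p=c['pixels'][:,:,::-1]
cv2.imwrite('pics/s_all.png',cv2.resize(p[160:290,180:450],None,fx=2.95,fy=2.95,interpolation=cv2.INTER_CUBIC))
E
```

```text
(no output)
```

View pics/t_leaf.png

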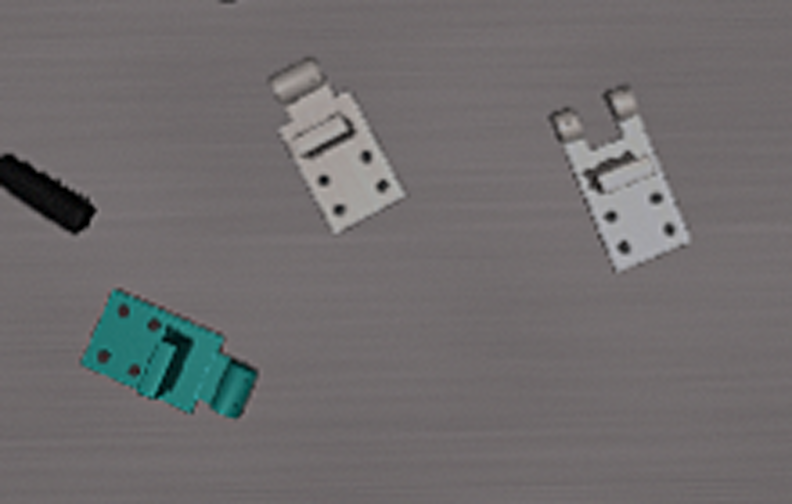

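View pics/t_jamb.png

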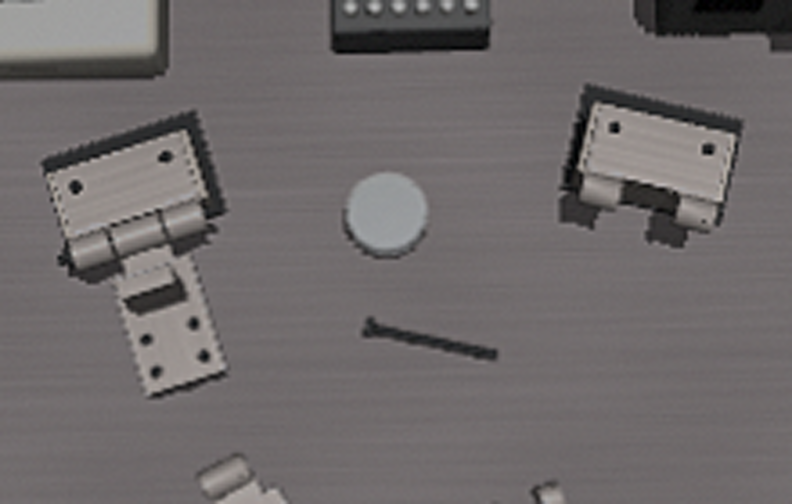

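View pics/s_all.png

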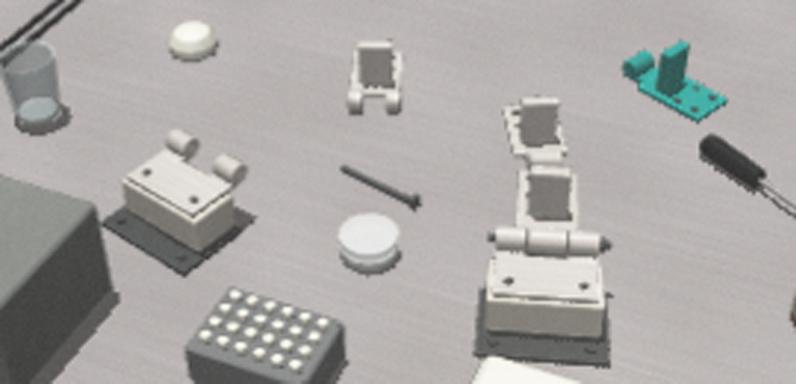

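```bash
cat > fit.py <<'E'
from h import *
from scipy.optimize import minimize
def box(x0,x1,y0,y1,z0,z1): return np.array([[x,y,z] for x in(x0,x1) for y in(y0,y1) for z in(z0,z1)])/1000
def cyl(x,z,r,y0,y1): return np.array([[x+r*np.cos(a),y,z+r*np.sin(a)] for a in np.arange(0,2*np.pi,.2) for y in (y0,y1)])/1000
LEAF=[box(-64,26,-30,30,0,6),box(26,49,-18,18,0,6),cyl(49,12,12,-18,18),box(-7,7,-20,20,6,60)]
JAMB=[box(16,72,-55,55,0,54),cyl(0,60,12,21,49),cyl(0,60,12,-49,-21),box(0,16,21,49,48,54),box(0,16,-49,-21,48,54)]
S=4
def sil(c,parts,pose,z=0):
    x,y,a=pose[:3]; R=np.array([[np.cos(a),-np.sin(a),0],[np.sin(a),np.cos(a),0],[0,0,1]])
    m=np.zeros((400*S,640*S),np.uint8)
    for P in parts:
        q=proj(c,P@R.T+[x,y,z])
        h=cv2.convexHull(q.astype(np.float32))[:,0]
        cv2.fillConvexPoly(m,np.round(((h+.5)*S-.5)*16).astype(np.int32),255,shift=4)
    return cv2.resize(m,(640,400),interpolation=cv2.INTER_AREA)/255.
def cost(pose,parts,obs,z=0):
    s=0
    for c,m in obs:
        d=cv2.GaussianBlur(sil(c,parts,pose,z)-m,(0,0),0.8); s+=(d**2).sum()/m.sum()
    return s
def fit(parts,obs,p0,z=0):
    best=None
    for da in (0,.15,-.15):
        p=np.array(p0)+[0,0,da]
        r=minimize(cost,p,args=(parts,obs,z),method='Nelder-Mead',options=dict(initial_simplex=np.array([p,p+[.01,0,0],p+[0,.01,0],p+[0,0,.1]]),xatol=1e-5,fatol=1e-6,maxiter=200))
        if best is None or r.fun<best.fun: best=r
    return best
def overlay(c,parts,pose,fn,z=0,roi=None,f=1):
    im=c['pixels'][:,:,::-1].copy()
    if roi: 
        im=cv2.resize(im,None,fx=f,fy=f,interpolation=cv2.INTER_CUBIC)
    m=cv2.resize((sil(c,parts,pose,z)*255).astype(np.uint8),None,fx=f,fy=f)
    cs,_=cv2.findContours((m>127).astype(np.uint8),cv2.RETR_LIST,cv2.CHAIN_APPROX_NONE)
    cv2.drawContours(im,cs,-1,(0,0,255),1)
    if roi: im=im[roi[1]*f:roi[3]*f,roi[0]*f:roi[2]*f]
    cv2.imwrite('pics/'+fn+'.png',im)
E
python3 - <<'E'
from fit import *
ct,cs=load('top'),load('scene')
lm=[r for r in trace('top','leaf') if abs(r['at'][0]-273)<10][0]['mask'].astype(float)
jm=trace('top','jamb_open')[0]['mask'].astype(float)
jd=trace('top','jamb_done')[0]['mask'].astype(float)
js=trace('scene','jamb_open')[0]['mask'].astype(float)
ls=[r for r in trace('scene','leaf') if abs(r['at'][0]-361)<10][0]['mask'].astype(float)
np.savez('masks',lm=lm,jm=jm,js=js,ls=ls,jd=jd)
p=atz(ct,(272,215),0.02);print(p)
for o in ([(ct,lm)],[(cs,ls)],[(ct,lm),(cs,ls)]):
    r=fit(LEAF,o,[p[0],p[1],.45]);print('leaf',r.x,np.degrees(r.x[2]),r.fun)
pl=r.x
p=atz(ct,(378,122),0.05);print(p)
for o in ([(ct,jm)],[(cs,js)],[(ct,jm),(cs,js)]):
    r=fit(JAMB,o,[p[0],p[1],-.25]);print('jamb',r.x,np.degrees(r.x[2]),r.fun)
pj=r.x
p=atz(ct,(240,140),0.05)
r=fit(JAMB+[b+[0,0,.048] for b in LEAF[0:0]]+[box(-113,0,-30,30,48,54),box(-56,-42,-20,20,54,108),cyl(0,60,12,-18,18)],[(ct,jd)],[p[0],p[1],.3]);print('done',r.x,r.fun)
overlay(ct,LEAF,pl,'o1',0,(230,180,330,260),6)
overlay(ct,JAMB,pj,'o2',0,(330,70,440,150),6)
overlay(cs,JAMB,pj,'o3',0,(190,180,300,270),6)
overlay(cs,LEAF,pl,'o4',0,(320,170,420,250),6)
E
```

```text
[0.47353917 0.09924541 0.02      ]
leaf [0.46562007 0.10364135 0.45443663] 26.037301200459137 0.025029586652437347
leaf [0.46000784 0.09931549 0.46649922] 26.728436628974556 0.053187890517762494
leaf [0.46426416 0.10180713 0.45138504] 25.862457907322494 0.09869785516657797
[ 0.70927891 -0.18660712  0.05      ]
jamb [ 0.70024867 -0.18830049 -0.2208542 ] -12.654013486415531 0.05612419498544667
jamb [ 0.71000413 -0.18851284 -0.18384454] -10.533515979700304 0.12125435282221739
jamb [ 0.70126228 -0.18839088 -0.22836112] -13.084128188138257 0.19527346244604638
done [0.68634823 0.17857159 0.27046456] 0.05619646371990271
```

```bash
python3 - <<'E'
import cv2,numpy as np
a=[cv2.resize(cv2.imread(f'pics/o{i}.png'),(400,300)) for i in (1,2,3,4)]
cv2.imwrite('pics/o_all.png',np.vstack([np.hstack(a[:2]),np.hstack(a[2:])]))
E
```

```text
(no output)
```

View pics/o_all.png

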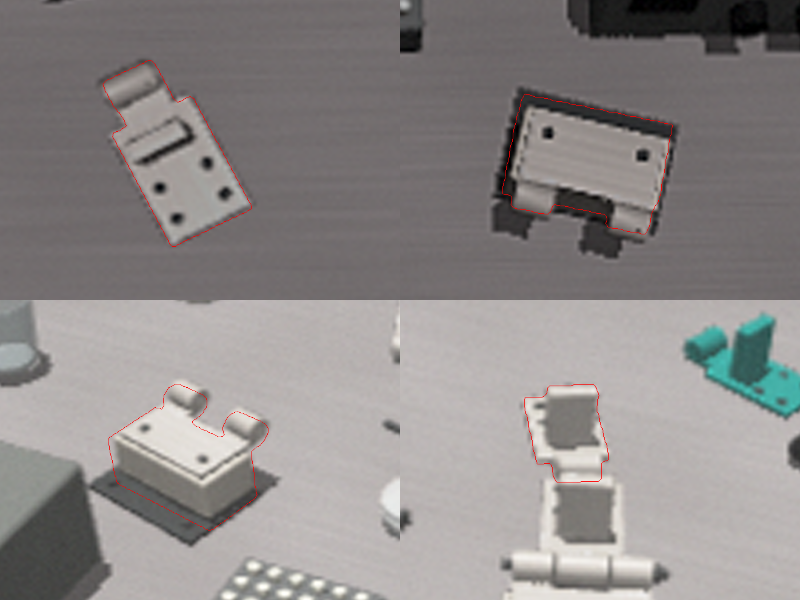

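```bash
cat > plan.py <<'E'
from h import *
from scipy.spatial.transform import Rotation as Ro
def target(x,y,z,yaw):
    c,s=np.cos(yaw),np.sin(yaw)
    return np.array([x,y,z]),np.array([[0,-s,c],[0,c,s],[-1,0,0]],float)
def move(x,y,z,yaw):
    st=read_state(); p,R=target(x,y,z,yaw); R0=st['tcp_rot']
    d=R0.T@(p-st['position']); r=Ro.from_matrix(R0.T@R).as_rotvec(degrees=True)
    print('t',round(st['time_s'],2),'row',np.round(d,4),np.round(r,2)); return d,r
E
python3 - <<'E'
from plan import *
move(.464,.102,.2,.452)
E
```

```text
t 2.5 row [ 0.0226 -0.4137 -0.3913] [47.04 -0.    0.  ]
```

play_rows:
  rows:
    - [[0.0226,-0.4137,-0.3913,47.04,0,0,0.087],[0.0226,-0.4137,-0.3913,47.04,0,0,0.087],[0.0226,-0.4137,-0.3913,47.04,0,0,0.087],[0.0226,-0.4137,-0.3913,47.04,0,0,0.087],[0.0226,-0.4137,-0.3913,47.04,0,0,0.087],[0.0226,-0.4137,-0.3913,47.04,0,0,0.087],[0.0226,-0.4137,-0.3913,47.04,0,0,0.087],[0.0226,-0.4137,-0.3913,47.04,0,0,0.087],[0.0226,-0.4137,-0.3913,47.04,0,0,0.087],[0.0226,-0.4137,-0.3913,47.04,0,0,0.087],[0.0226,-0.4137,-0.3913,47.04,0,0,0.087],[0.0226,-0.4137,-0.3913,47.04,0,0,0.087]]

```text
time_s: 3.7
position: [0.467, 0.0983, 0.2003]
tcp_rot: [[0.003, -0.433, 0.901], [-0.001, 0.901, 0.433], [-1.0, -0.002, 0.002]]
force: [-0.3, 0.7, -0.4]
opening: 1.002
```

play_rows:
  rows:
    - [[0,0,0,0,0,0,0.087],[0,0,0,0,0,0,0.087],[0,0,0,0,0,0,0.087]]

```text
time_s: 4.0
position: [0.463, 0.103, 0.1999]
tcp_rot: [[-0.001, -0.438, 0.899], [0.0, 0.899, 0.438], [-1.0, 0.001, -0.001]]
force: [-0.7, 0.7, 0.2]
opening: 0.996
```

```bash
python3 - <<'E'
from fit import *
from plan import *
c=snap('wrist','w1')
r=trace('wrist','leaf'); print([(x['at'],x['p'],x['mask'].sum()) for x in r])
st=read_state();print(st['time_s'],st['position'],ray(c,(320,200)))
m=r[0]['mask'].astype(float); np.save('lw',m)
f=fit(LEAF,[(c,m)],[.464,.102,.452]);print(f.x,f.fun)
overlay(c,LEAF,f.x,'w1o')
E
```

```text
[([176.4, 6.6], 0.87, np.int64(1769)), ([309.4, 167.5], 0.59, np.int64(6594))]
4.1 [0.46310304 0.10327103 0.20000537] (array([0.42716982, 0.17657906, 0.36126926]), array([ 0.15367835, -0.27195525, -0.95029435]))
[ 0.65177778 -0.21355556  1.252     ] 0.9675635582601939
```

View pics/w1o.png

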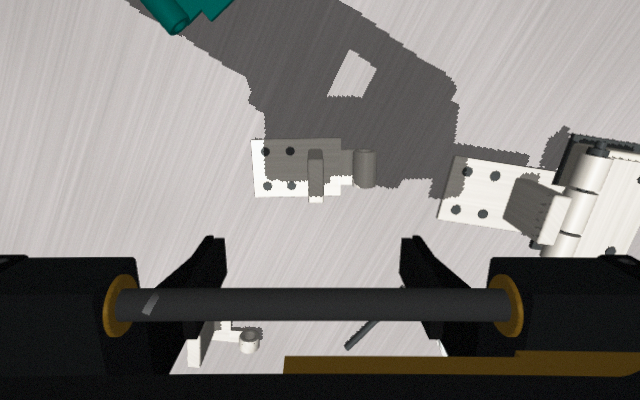

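```bash
python3 - <<'E'
from fit import *
from plan import *
c=load('wrist')
r=trace('wrist','leaf'); r=[x for x in r if abs(x['at'][0]-309)<20]
m=r[0]['mask'].astype(float)
f=fit(LEAF,[(c,m)],[.464,.102,.452]);print(f.x,f.fun)
overlay(c,LEAF,f.x,'w1o',0,(230,100,400,220),4)
move(f.x[0],f.x[1],.027,f.x[2])
E
```

```text
[0.46453343 0.10409318 0.47877468] 0.007827578608712867
t 4.15 row [0.173  0.0002 0.0016] [-1.41 -0.01 -0.01]
```

View pics/w1o.png

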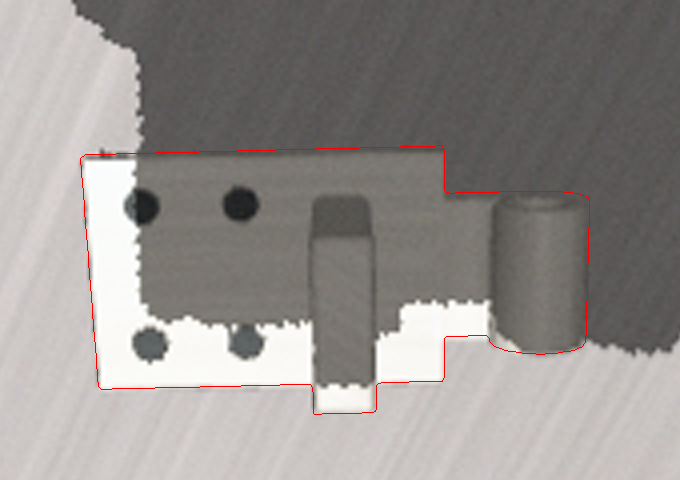

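play_rows:
  rows:
    - [[0.04,0,0.001,-1.0,0,0,0.087],[0.08,0,0.001,-1.0,0,0,0.087],[0.12,0,0.001,-1.0,0,0,0.07],[0.15,0,0.001,-1.0,0,0,0.06],[0.165,0,0.001,-1.0,0,0,0.05],[0.172,0,0.001,-1.0,0,0,0.05],[0.172,0,0.001,-1.0,0,0,0.05]]

```text
time_s: 4.85
position: [0.4644, 0.103, 0.0274]
tcp_rot: [[-0.001, -0.453, 0.891], [0.0, 0.891, 0.453], [-1.0, 0.001, -0.001]]
force: [-0.2, 0.2, 1.2]
opening: 0.634
```

play_rows:
  rows:
    - [[0,0,0,0,0,0,0.0],[0,0,0,0,0,0,0.0],[0,0,0,0,0,0,0.0],[0,0,0,0,0,0,0.0],[0,0,0,0,0,0,0.0],[0,0,0,0,0,0,0.0],[0,0,0,0,0,0,0.0]]

```text
time_s: 5.55
position: [0.4653, 0.1024, 0.0283]
tcp_rot: [[0.001, -0.452, 0.892], [-0.0, 0.892, 0.452], [-1.0, -0.0, 0.001]]
force: [0.7, -0.5, 3.9]
opening: 0.164
```

play_rows:
  rows:
    - [[-0.01,0,0,0,0,0,0.0],[-0.03,0,0,0,0,0,0.0],[-0.06,0,0,0,0,0,0.0],[-0.1,0,0,0,0,0,0.0],[-0.13,0,0,0,0,0,0.0],[-0.15,0,0,0,0,0,0.0],[-0.15,0,0,0,0,0,0.0],[-0.15,0,0,0,0,0,0.0]]

```text
time_s: 6.35
position: [0.4641, 0.1024, 0.1777]
tcp_rot: [[-0.001, -0.452, 0.892], [-0.0, 0.892, 0.452], [-1.0, 0.0, -0.001]]
force: [-0.1, -1.0, -2.6]
opening: 0.157
```

```bash
python3 - <<'E'
from fit import *
from plan import *
c=snap('wrist','w2'); snap('scene','s2')
# jamb refit from scene/top bright masks
for n,box_ in (('top',(345,80,420,150)),('scene',(210,195,275,255))):
    im=load(n)['pixels'].astype(int); print(n, im[box_[1]:box_[3]:6,box_[0]:box_[2]:6].mean(2).astype(int))
move(.58,-.155,.19,-.225)
print(read_state()['force'])
E
```

```text
top [[106 105 103 102 104 104 113  86 104  84 112 117  55]
 [107 105 105 105 106 106 106 106 108 109 107 108 110]
 [107 105 105 111 106 104 104 106 105 108 109 109 109]
 [108 107 106  45  36  48  55 112 105 108 106 108 110]
 [112 110 110 112  84 146 141 146  33  46  43 111 109]
 [109 109 119 124 147 146 149 142 145 148 110 107 109]
 [108 108  45 141 152 145 151 149 150 144 109 108 109]
 [112 110  21 144 148  49  36 161 153 139 111 111 108]
 [112 110  51  53  68 118  54  29 154  70 110 109 108]
 [112 112 112 117 110 109  50  53  97 113 111 113 110]
 [111 113 115 113 112 110 110 107 107 108 111 110 111]
 [112 112 113 113 112 110 110 110 107 111 111 114 114]]
scene [[182 186 184 186 185 180 182 182 183 184 179]
 [185 182 182 182 180 183 180 181 179 183 182]
 [183 179 183 184 186 215 126 183 181 183 184]
 [184 182 184 187 223 218 179 184 193 184 186]
 [184 184 185 193 225 225 224 205 152 185 186]
 [186 187 136 184 228 226 226 227 171 190 186]
 [113 186  93 118 119 205 192 150 112 188 185]
 [ 71  93  97  96 113 118 121 112  82 182 188]
 [ 71 180 181  91  96  92 123  63 185 185 188]
 [ 70 127 180 182 159  97  79 183 186 191 188]]
t 6.45 row [-0.0138 -0.2823 -0.0125] [ 3.979e+01 -2.100e-01 -3.000e-02]
[ 0.28919467 -0.26513008 -3.04493008]
```

View pics/w2.png

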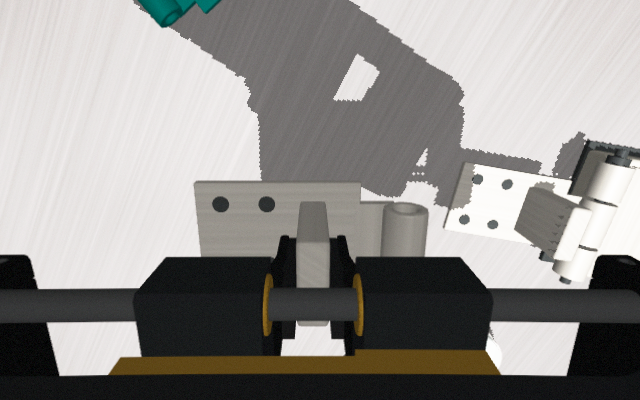

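View pics/s2.png

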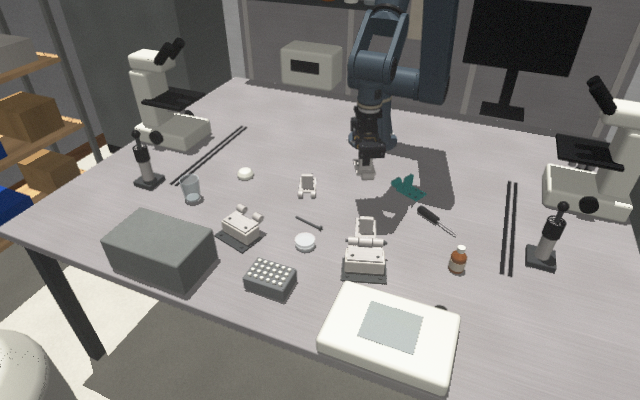

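play_rows:
  rows:
    - [[-0.005,-0.04,-0.002,6,0,0,0.0],[-0.01,-0.08,-0.004,12,0,0,0.0],[-0.013,-0.12,-0.006,18,0,0,0.0],[-0.013,-0.16,-0.008,24,0,0,0.0],[-0.013,-0.2,-0.01,30,0,0,0.0],[-0.013,-0.24,-0.012,35,0,0,0.0],[-0.013,-0.27,-0.012,38,0,0,0.0],[-0.013,-0.282,-0.0125,39.8,0,0,0.0],[-0.013,-0.282,-0.0125,39.8,0,0,0.0],[-0.013,-0.282,-0.0125,39.8,0,0,0.0]]

```text
time_s: 7.45
position: [0.5797, -0.1531, 0.1895]
tcp_rot: [[-0.004, 0.222, 0.975], [0.003, 0.975, -0.222], [-1.0, 0.002, -0.005]]
force: [0.7, 0.3, -3.2]
opening: 0.162
```

```bash
python3 - <<'E'
from fit import *
from plan import *
c=snap('wrist','w3')
print([(x['at'],x['p'],x['mask'].sum()) for x in trace('wrist','jamb_open')])
E
```

```text
[([487.3, 181.6], 0.67, np.int64(12229))]
```

View pics/w3.png

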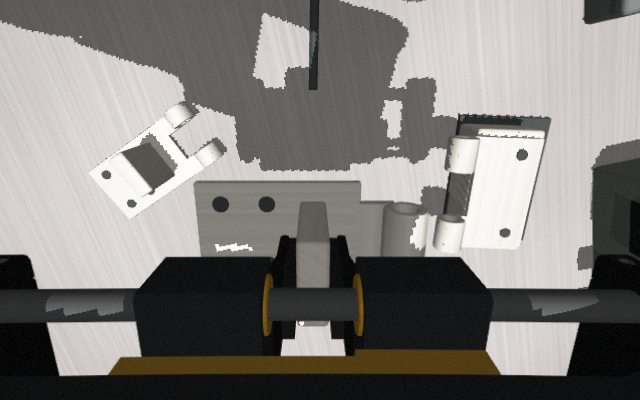

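```bash
python3 - <<'E'
from fit import *
c=load('wrist'); p=c['pixels'][:,:,::-1]
cv2.imwrite('pics/w3z.png',cv2.resize(p[100:265,360:560],None,fx=3.6,fy=3.6,interpolation=cv2.INTER_CUBIC))
overlay(c,JAMB,[.701,-.1884,-.225],'w3o',0,(360,100,560,265),4)
E
```

```text
(no output)
```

View pics/w3o.png

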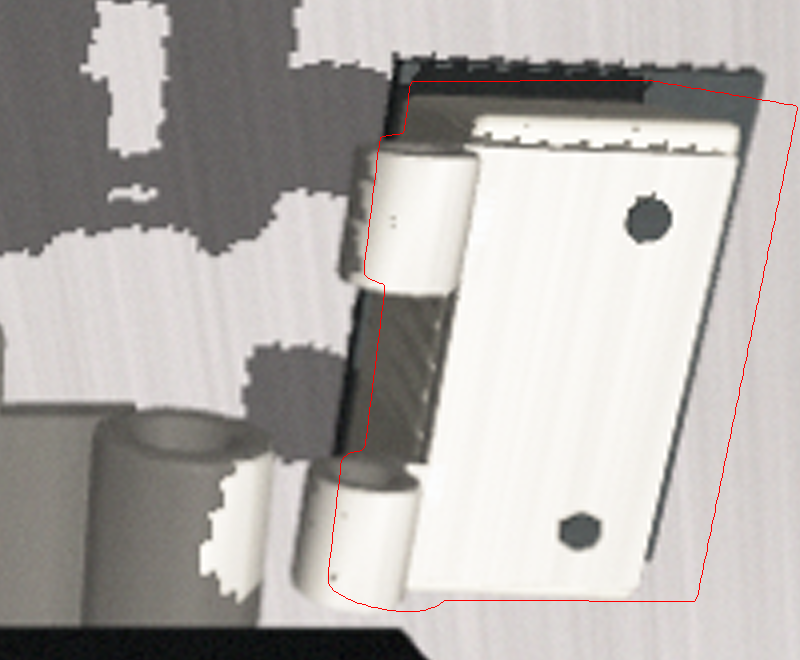

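```bash
python3 - <<'E'
from fit import *
c=load('wrist'); p=c['pixels'][:,:,::-1]
z=cv2.resize(p[128:258,428:488],None,fx=8,fy=8,interpolation=cv2.INTER_NEAREST)
z=np.clip(z.astype(float)**.7*255/255**.7,0,255).astype(np.uint8)
for i in range(0,60,10): cv2.putText(z,str(428+i),(i*8,10),0,.35,(0,0,255)); cv2.line(z,(i*8,0),(i*8,1040),(255,180,0),1)
for i in range(0,130,10): cv2.putText(z,str(128+i),(0,i*8+10),0,.35,(0,0,255)); cv2.line(z,(0,i*8),(480,i*8),(255,180,0),1)
cv2.imwrite('pics/w3k.png',np.hstack([z[:520],z[520:]])[:, :])
E
```

```text
(no output)
```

View pics/w3k.png

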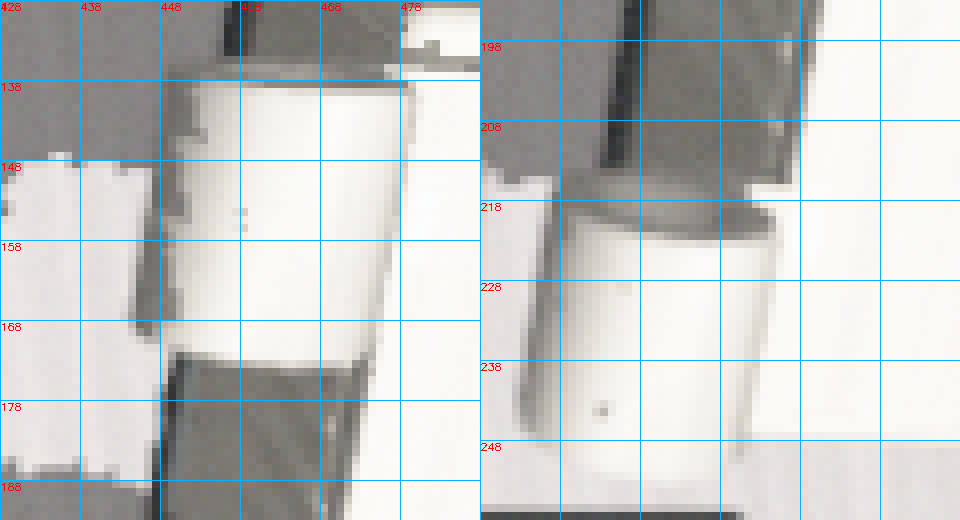

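```bash
cat > jf.py <<'E'
from fit import *
from scipy.optimize import least_squares
def hulls(c,parts,pose):
    x,y,z,a=pose; R=np.array([[np.cos(a),-np.sin(a),0],[np.sin(a),np.cos(a),0],[0,0,1]])
    return [cv2.convexHull(proj(c,P@R.T+[x,y,z]).astype(np.float32)) for P in parts]
def resid(pose,c,sets):
    r=[]
    for part,pts in sets:
        h=hulls(c,[part],pose)[0]
        r+=[cv2.pointPolygonTest(h,(float(u),float(v)),True) for u,v in pts]
    return np.array(r)
E
python3 - <<'E'
from jf import *
from plan import *
c=load('wrist')
up=[(447.1,150),(445.6,158),(443.8,168),(479.1,143),(476.4,158),(474.5,168),(465,173.5),(452.5,171.9),(465,135.6)]
lo=[(436.9,218),(432.1,238),(464.4,223),(461.5,238),(448.8,214),(447.5,253)]
sets=[(JAMB[1],up),(JAMB[2],lo)]
f=lambda q:resid([q[0],q[1],0,q[2]],c,sets)
r=least_squares(f,[.697,-.188,-.225],diff_step=1e-4,loss='soft_l1');print(r.x,np.round(f(r.x),1))
f4=lambda q:resid(q,c,sets)
r4=least_squares(f4,[.697,-.188,0,-.225],diff_step=1e-4,x_scale=[.01,.01,.01,.05],loss='soft_l1');print(r4.x,np.round(f4(r4.x),1))
pj=[*r.x[:2],0,r.x[2]]
st=read_state();print(st['position'],st['tcp_rot'][:,2],st['time_s'])
pl=[*st['position'][:2],st['position'][2]-.0280,np.arctan2(st['tcp_rot'][1,2],st['tcp_rot'][0,2])]
im=cv2.resize(c['pixels'][:,:,::-1],None,fx=4,fy=4,interpolation=cv2.INTER_CUBIC)
for h in hulls(c,JAMB[:3],pj): cv2.polylines(im,[np.round((h+.5)*4-.5).astype(int)],True,(0,0,255))
for h in hulls(c,LEAF,pl): cv2.polylines(im,[np.round((h+.5)*4-.5).astype(int)],True,(0,160,0))
cv2.imwrite('pics/w3j.png',cv2.resize(im[480:1080,700:2240],None,fx=.5,fy=.5,interpolation=cv2.INTER_AREA))
cv2.imwrite('pics/w3l.png',im[680:1080,1100:1760+130])
E
```

```text
[ 0.69396238 -0.18803241 -0.27221524] [0.9 0.7 0.5 0.8 0.6 0.6 0.4 0.5 0.8 1.6 0.  0.4 0.5 0.7 0.3]
[ 0.69496003 -0.18915734 -0.00296896 -0.27234476] [ 0.7  0.5  0.3  0.7  0.5  0.5  0.6  0.7  0.2  1.5 -0.1  0.2  0.3  0.9
 -0.4]
[ 0.5800054  -0.15268175  0.19020628] [ 0.97515972 -0.22148256 -0.00299972] 7.55
```

View pics/w3j.png

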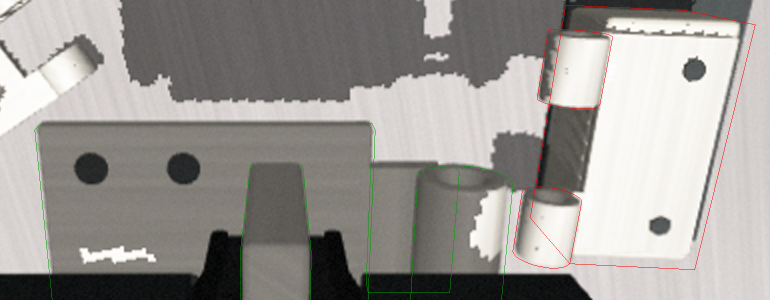

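View pics/w3l.png

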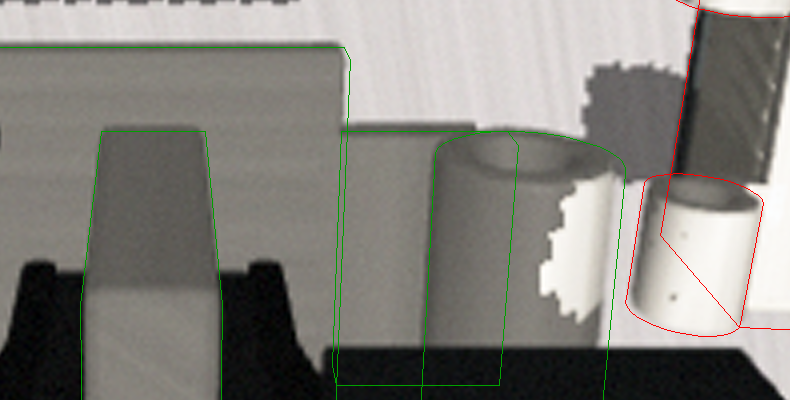

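```bash
python3 - <<'E'
from jf import *
c=load('wrist')
g=lambda X,Y:(360+(X+.5)/4-.5,100+(Y+.5)/4-.5)
def yaw(a,b,z=.054):
    A,B=atz(c,g(*a),z),atz(c,g(*b),z); d=A-B; print(A,B,np.linalg.norm(d),np.arctan2(-d[0],d[1]))
yaw((740,155),(645,595)); yaw((455,295),(427,460)); 
H1,H2=atz(c,g(650,220),.054),atz(c,g(580,530),.054); d=H1-H2; print('holes',H1,H2,np.linalg.norm(d),np.arctan2(-d[0],d[1]))
# top/scene holes
ct=load('top'); a=atz(ct,(200+615/3.6,70+127/3.6),.054); b=atz(ct,(200+708/3.6,70+148/3.6),.054); d=a-b; print('top',a,b,np.linalg.norm(d),np.arctan2(-d[0],d[1]))
cs=load('scene'); k=2.95; a=atz(cs,(180+147/k,160+173/k),.054); b=atz(cs,(180+194/k,160+204/k),.054); d=b-a; d=a-b;print('sc',a,b,np.linalg.norm(d),np.arctan2(-d[0],d[1]))
E
```

```text
[ 0.77210321 -0.15838874  0.054     ] [ 0.74810664 -0.25411779  0.054     ] 0.09869086009262606 -0.24561078979729214
[ 0.71356623 -0.1751156   0.054     ] [ 0.70419208 -0.21112083  0.054     ] 0.03720553260632392 -0.2547006389377351
holes [ 0.75388653 -0.16794167  0.054     ] [ 0.73523365 -0.23505915  0.054     ] 0.06966122764707931 -0.27107324960522783
top [ 0.75411651 -0.1691816   0.054     ] [ 0.73644626 -0.23659001  0.054     ] 0.06968594772316948 -0.2563689397695569
sc [ 0.73632437 -0.23449983  0.054     ] [ 0.75972407 -0.16437536  0.054     ] 0.07392554864122658 2.8195228382549082
```

```bash
python3 - <<'E'
from plan import *
move(.6129,-.1662,.0763,-.262)
E
```

```text
t 7.55 row [ 0.1138 -0.006   0.0354] [ 2.22 -0.17 -0.06]
```

play_rows:
  rows:
    - [[0.02,-0.003,0.018,1,0,0,0.0],[0.05,-0.006,0.0354,2.2,0,0,0.0],[0.08,-0.006,0.0354,2.2,0,0,0.0],[0.1,-0.006,0.0354,2.2,0,0,0.0],[0.11,-0.006,0.0354,2.2,0,0,0.0],[0.1138,-0.006,0.0354,2.2,0,0,0.0],[0.1138,-0.006,0.0354,2.2,0,0,0.0],[0.1138,-0.006,0.0354,2.2,0,0,0.0],[0.1138,-0.006,0.0354,2.2,0,0,0.0]]

```text
time_s: 8.45
position: [0.6154, -0.1688, 0.0786]
tcp_rot: [[0.002, 0.26, 0.965], [-0.001, 0.965, -0.26], [-1.0, -0.0, 0.003]]
force: [-0.0, 0.2, -3.4]
opening: 0.151
```

```bash
cat > ov.py <<'E'
from jf import *
def ov(c,pj,pl,fn,roi,f):
    im=cv2.resize(c['pixels'][:,:,::-1],None,fx=f,fy=f,interpolation=cv2.INTER_CUBIC)
    if pj is not None:
        for h in hulls(c,JAMB[1:3],pj): cv2.polylines(im,[np.round((h+.5)*f-.5).astype(int)],True,(0,0,255))
    if pl is not None:
        for h in hulls(c,LEAF,pl): cv2.polylines(im,[np.round((h+.5)*f-.5).astype(int)],True,(0,160,0))
    cv2.imwrite('pics/'+fn+'.png',im[roi[1]*f:roi[3]*f,roi[0]*f:roi[2]*f])
def leafpose():
    st=read_state();return [*st['position'][:2],st['position'][2]-.0283,np.arctan2(st['tcp_rot'][1,2],st['tcp_rot'][0,2])]
E
python3 - <<'E'
from ov import *
c=snap('wrist','w4');cs=snap('scene','s4');ct=snap('top','t4')
pl=leafpose();print(read_state()['time_s'],pl)
pj=[.694,-.188,0,-.262]
ov(c,pj,pl,'w4o',(340,60,540,260),4)
ov(cs,pj,pl,'s4o',(200,170,290,260),7)
ov(ct,pj,pl,'t4o',(340,80,430,160),7)
E
```

```text
8.6 [np.float64(0.6149125388201914), np.float64(-0.16870607773160937), np.float64(0.04972128185059648), np.float64(-0.2636544120115917)]
```

View pics/w4.png

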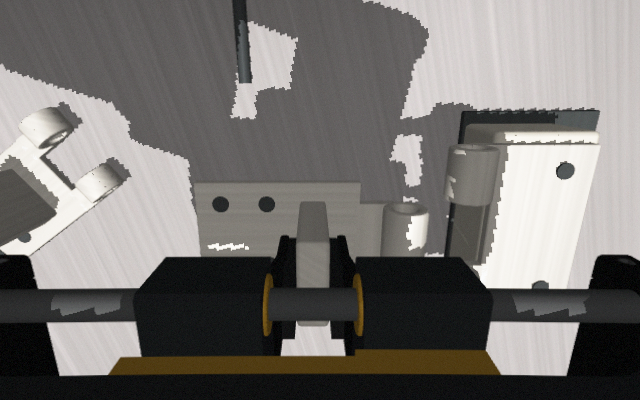

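View pics/w4o.png

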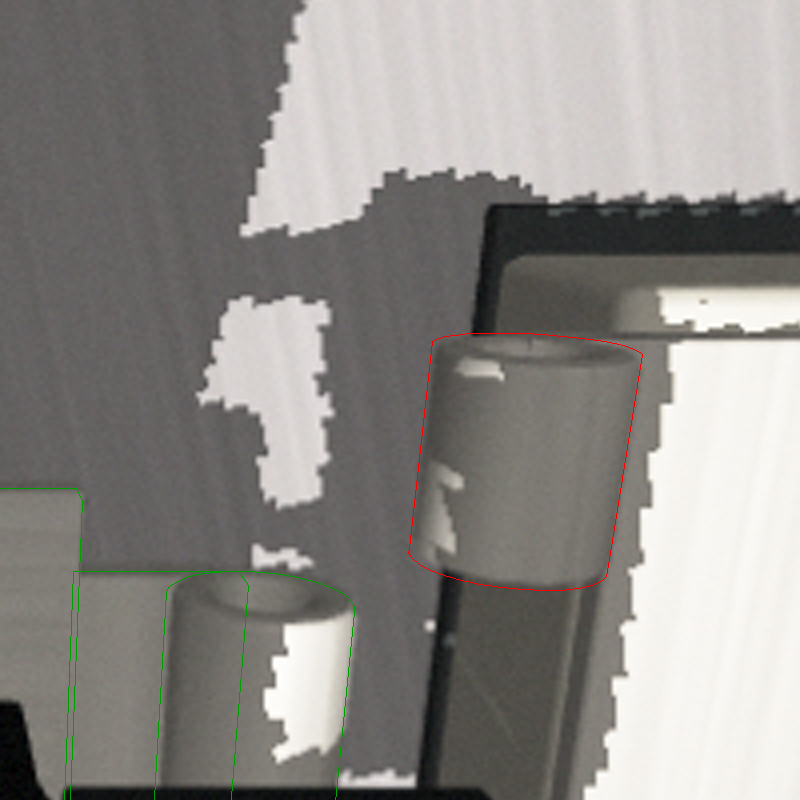

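View pics/s4o.png

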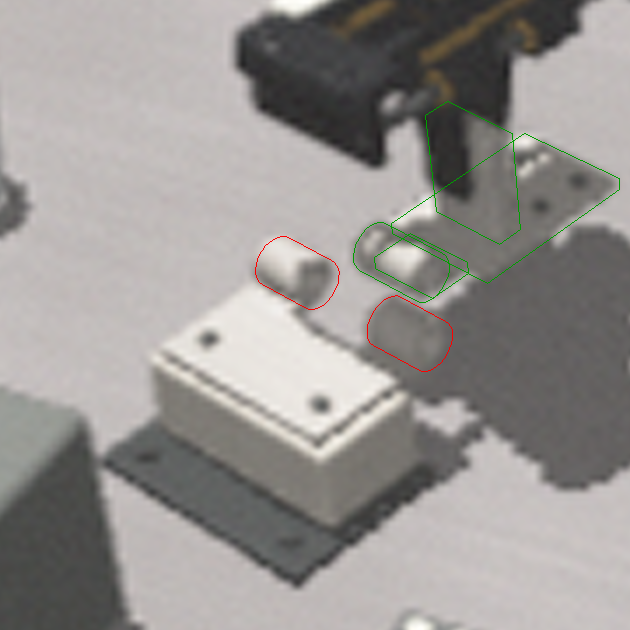

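View pics/t4o.png

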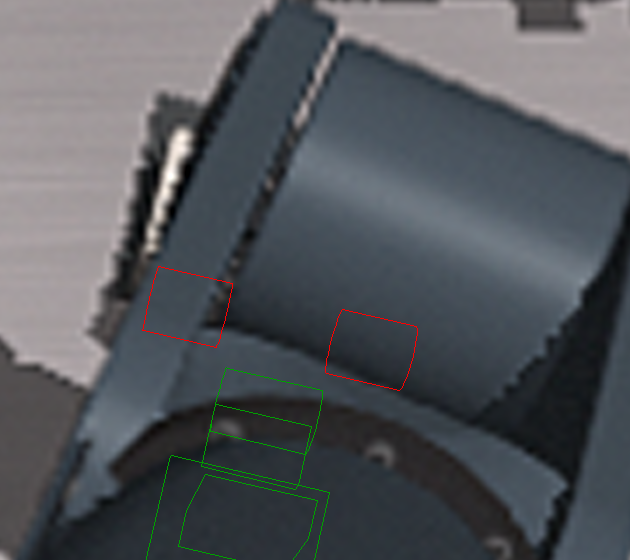

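```bash
python3 - <<'E'
from ov import *
from plan import *
P=[];F=[];Y=[];T=[]
for i in range(8):
    c=capture('wrist'); s=read_state(); P.append(s['position']); F.append(s['force']); Y.append(np.arctan2(s['tcp_rot'][1,2],s['tcp_rot'][0,2])); T.append(ray(c,(320,200))[0])
P=np.array(P);print(P.mean(0),P.std(0),np.mean(F,0),np.std(F,0),np.mean(Y),np.std(Y)); print(np.std(T,0), s['time_s'])
print(P.round(4))
E
```

```text
[ 0.61458857 -0.16853626  0.07737445] [1.06138404e-04 6.63582381e-05 2.45101923e-04] [-1.71263659e-01 -1.21137455e-03 -2.89972922e+00] [0.36257242 0.27081732 0.55684353] -0.26367930512067916 4.1832495072262986e-05
[7.14930678e-05 3.55124483e-05 2.90288981e-04] 9.0
[[ 0.6148 -0.1686  0.0778]
 [ 0.6147 -0.1686  0.0776]
 [ 0.6146 -0.1686  0.0775]
 [ 0.6146 -0.1685  0.0773]
 [ 0.6145 -0.1685  0.0773]
 [ 0.6145 -0.1685  0.0772]
 [ 0.6145 -0.1685  0.0771]
 [ 0.6145 -0.1685  0.0771]]
```

```bash
python3 - <<'E'
from ov import *
c=snap('wrist','w5'); pl=leafpose(); print(pl)
p=c['pixels'][:,:,::-1]
def grid(x0,y0,x1,y1,f,fn):
    z=cv2.resize(p[y0:y1,x0:x1],None,fx=f,fy=f,interpolation=cv2.INTER_NEAREST)
    z=np.clip(z.astype(float)**.7*255/255**.7,0,255).astype(np.uint8)
    for i in range(x0,x1,10): cv2.line(z,((i-x0)*f,0),((i-x0)*f,2000),(255,180,0),1);cv2.putText(z,str(i),((i-x0)*f,10),0,.35,(0,0,255))
    for i in range(y0,y1,10): cv2.line(z,(0,(i-y0)*f),(2000,(i-y0)*f),(255,180,0),1);cv2.putText(z,str(i),(0,(i-y0)*f+10),0,.35,(0,0,255))
    cv2.imwrite('pics/'+fn+'.png',z)
grid(350,190,440,260,8,'g1'); grid(430,130,510,210,7,'g2')
E
```

```text
[np.float64(0.6144763964182655), np.float64(-0.16845412187455067), np.float64(0.04879311535714597), np.float64(-0.2636279649679629)]
```

View pics/g1.png

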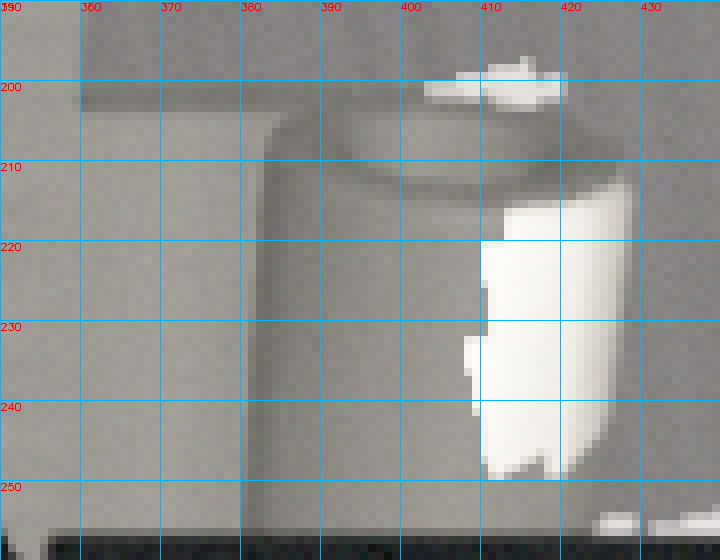

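View pics/g2.png

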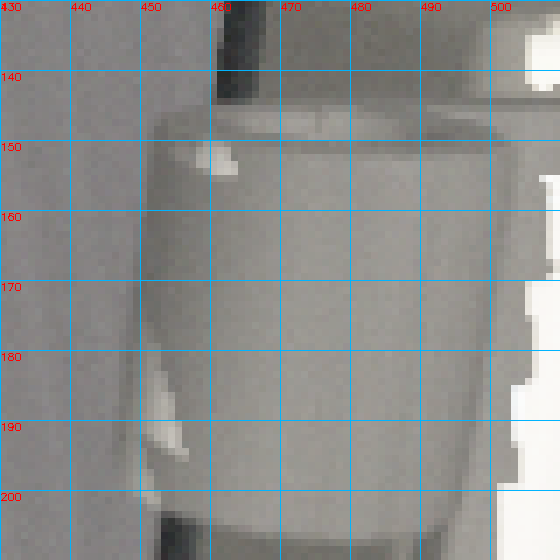

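```bash
python3 - <<'E'
from ov import *
c=load('wrist')
pl=np.array([.61447,-.16845,.04880,-.26363])
lp=[(381.7,225),(380.2,245),(428.4,220),(426,240)]
print('leaf res',resid(pl,c,[(LEAF[2],lp)]))
# best shift of leaf along its x
dv=np.array([np.cos(pl[3]),np.sin(pl[3])])
r=least_squares(lambda q:resid([*(pl[:2]+dv*q[0]),pl[2]+q[1],pl[3]],c,[(LEAF[2],lp)]),[0,0],diff_step=1e-4,x_scale=.01);print('leaf dx,dz',r.x,r.fun)
up=[(450.6,155),(448.9,175),(446.9,190),(502.6,155),(500.5,175),(497.8,190),(482,206.9),(475,144.1)]
for yaw in (-.25,-.262,-.272):
  f=lambda q:resid([q[0],q[1],0,yaw],c,[(JAMB[1],up)])
  r=least_squares(f,[.694,-.188],diff_step=1e-4);print(yaw,r.x,np.round(r.fun,1),r.cost)
f=lambda q:resid([q[0],q[1],q[2],-.262],c,[(JAMB[1],up)])
r=least_squares(f,[.694,-.188,0],diff_step=1e-4,x_scale=.01);print(r.x,np.round(r.fun,1))
ov(c,None,pl,'w5o',(180,160,440,260),3)
E
```

```text
leaf res [0.37672567 0.09210744 0.37759163 0.73438496]
leaf dx,dz [-4.55667625e-05 -4.66714928e-04] [ 0.6372097   0.34817814 -0.022667    0.34084875]
-0.25 [ 0.69484947 -0.18802545] [ 0.3  0.7  0.2  0.8 -0.1  0.4  1.   1. ] 1.7052506795825235
-0.262 [ 0.69444261 -0.18789803] [ 0.1  0.7  0.5  1.  -0.1  0.2  1.   1. ] 1.90837040455892
-0.272 [ 0.69410503 -0.18778758] [-0.1  0.8  0.7  1.3 -0.1  0.   1.   1. ] 2.234615078001661
[ 0.69589299 -0.18930697 -0.00378199] [-0.5  0.2 -0.1  0.5 -0.6 -0.3  0.3  0.3]
```

View pics/w5o.png

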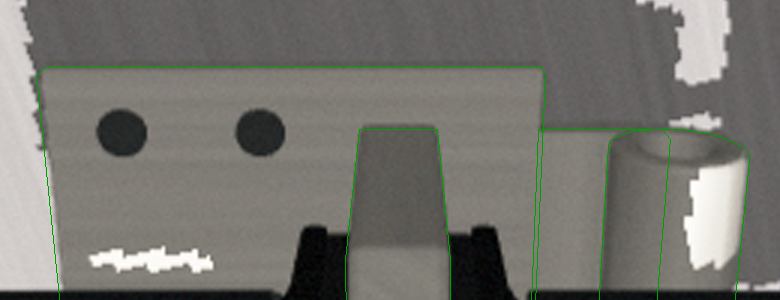

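play_rows:
  rows:
    - [[0.0008,0.002,0.0,0,0,0,0.0],[0.0008,0.002,0.004,0.2,0,0,0.0],[0.0008,0.002,0.008,0.2,0,0,0.0],[0.0008,0.002,0.012,0.2,0,0,0.0],[0.0008,0.002,0.015,0.2,0,0,0.0],[0.0008,0.002,0.018,0.2,0,0,0.0],[0.0008,0.002,0.02,0.2,0,0,0.0],[0.0008,0.002,0.02,0.2,0,0,0.0],[0.0008,0.002,0.02,0.2,0,0,0.0],[0.0008,0.002,0.02,0.2,0,0,0.0]]

```text
time_s: 10.05
position: [0.6341, -0.1716, 0.0763]
tcp_rot: [[-0.0, 0.264, 0.965], [0.0, 0.965, -0.264], [-1.0, 0.0, -0.0]]
force: [0.1, -0.0, -3.3]
opening: 0.153
```

```bash
python3 - <<'E'
from ov import *
for i in range(5): capture('top')
c=snap('wrist','w6'); cs=snap('scene','s6'); pl=leafpose(); s=read_state(); print(s['time_s'],pl,s['force'])
pj=[.6944,-.1879,0,-.26]
h=np.array(pl[:2])+.049*np.array([np.cos(pl[3]),np.sin(pl[3])]); d=np.array(pj[:2])-h
print('to go fwd',d@[np.cos(-.26),np.sin(-.26)],'lat',d@[-np.sin(-.26),np.cos(-.26)],'up',.048-pl[2])
ov(c,pj,pl,'w6o',(340,120,540,260),4)
ov(cs,pj,pl,'s6o',(200,170,290,260),7)
E
```

```text
10.4 [np.float64(0.6342909287368913), np.float64(-0.17169609450317902), np.float64(0.04807104797572182), np.float64(-0.26703963842631584)] [ 0.42165888 -0.17930559 -2.20959891]
to go fwd 0.013255727161033362 lat 0.00013852076915229122 up -7.104797572182048e-05
```

View pics/w6o.png

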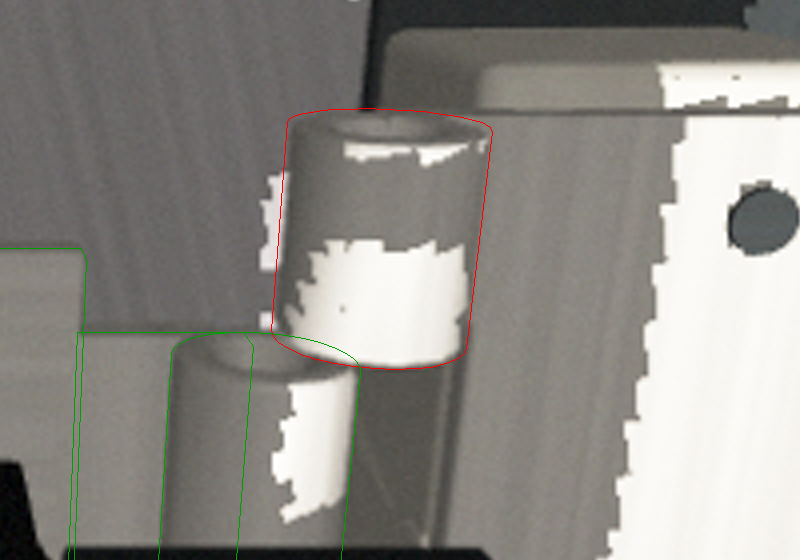

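View pics/s6o.png

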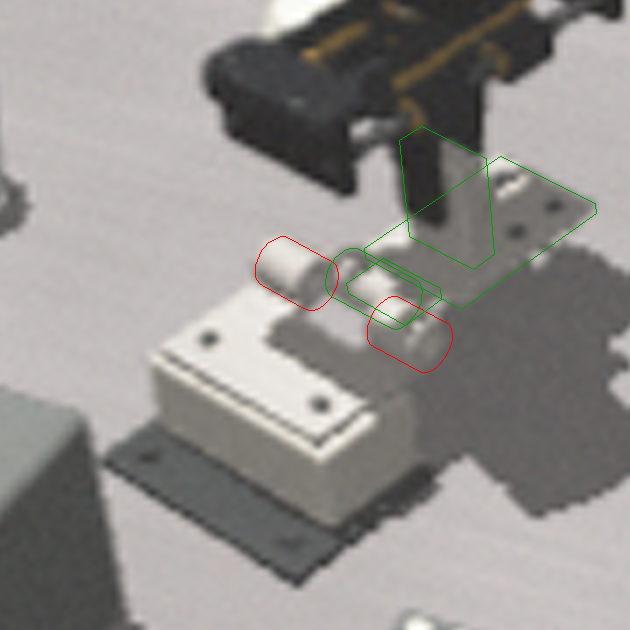

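play_rows:
  rows:
    - [[0,0.0,0.002,-0.3,0,0,0.0],[0,0.0,0.004,-0.3,0,0,0.0],[0,0.0,0.006,-0.3,0,0,0.0],[0,0.0,0.008,-0.3,0,0,0.0],[0,0.0,0.01,-0.3,0,0,0.0],[0,0.0,0.0115,-0.3,0,0,0.0],[0,0.0,0.0125,-0.3,0,0,0.0],[0,0.0,0.0132,-0.3,0,0,0.0],[0,0.0,0.0132,-0.3,0,0,0.0],[0,0.0,0.0132,-0.3,0,0,0.0]]

```text
time_s: 11.4
position: [0.647, -0.1752, 0.0763]
tcp_rot: [[-0.0, 0.259, 0.966], [0.0, 0.966, -0.259], [-1.0, 0.0, -0.0]]
force: [-0.0, 0.4, -2.7]
opening: 0.157
```

```bash
python3 - <<'E'
from ov import *
F=[]
for i in range(8): capture('top'); F.append(read_state()['force'])
c=snap('wrist','w7'); cs=snap('scene','s7'); pl=leafpose(); s=read_state(); print(s['time_s'],pl,np.mean(F,0),np.std(F,0),s['tcp_rot'][:,0])
pj=[.6944,-.1879,0,-.26]
h=np.array(pl[:2])+.049*np.array([np.cos(pl[3]),np.sin(pl[3])]); d=np.array(pj[:2])-h
print('to go fwd',d@[np.cos(-.26),np.sin(-.26)],'lat',d@[-np.sin(-.26),np.cos(-.26)],'up',.048-pl[2])
ov(c,pj,pl,'w7o',(340,120,540,260),4)
ov(c,None,None,'w7c',(340,120,540,260),4)
ov(cs,None,None,'s7c',(200,170,290,260),7)
E
```

```text
11.9 [np.float64(0.647068385660749), np.float64(-0.17519864601862528), np.float64(0.04805701447578679), np.float64(-0.2618283711716378)] [-0.02211874  0.42200631 -3.11722701] [0.34205621 0.48913581 0.27654605] [-1.79255254e-05 -7.30381736e-06 -1.00000000e+00]
to go fwd 6.150739724651e-06 lat -1.683352256365099e-05 up -5.7014475786786034e-05
```

View pics/w7o.png

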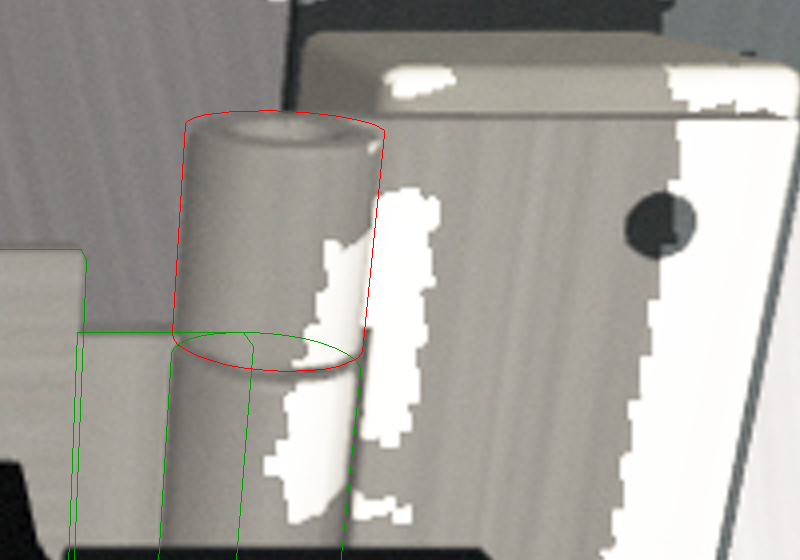

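View pics/w7c.png

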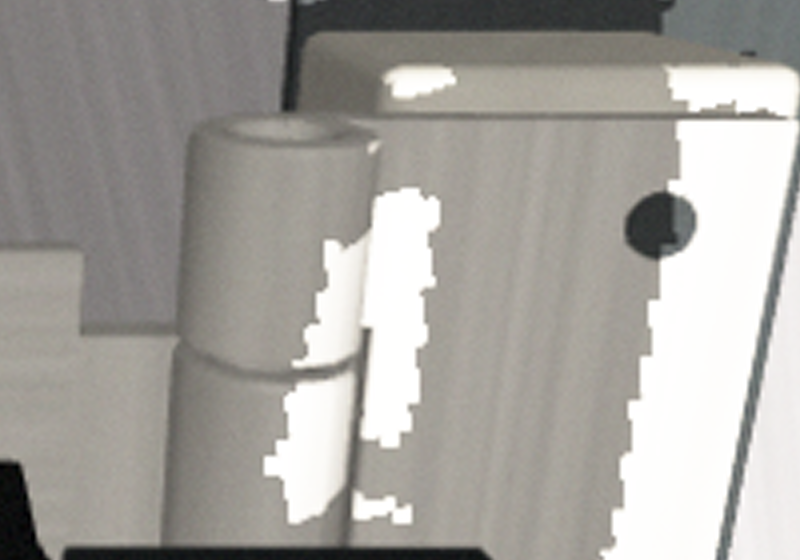

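View pics/s7c.png

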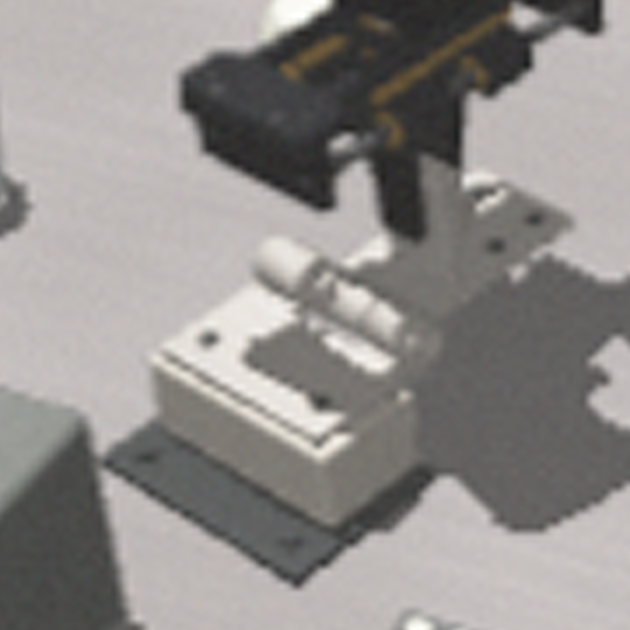

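```bash
python3 - <<'E'
from ov import *
c=load('scene'); pl=[.64707,-.1752,.04805,-.2618];pj=[.6944,-.1879,0,-.26]
im=cv2.resize(c['pixels'][:,:,::-1],None,fx=14,fy=14,interpolation=cv2.INTER_CUBIC)
def draw(h,col): cv2.polylines(im,[np.round((h+.5)*14-.5).astype(int)],True,col)
a=im.copy()
for h in hulls(c,JAMB[1:3],pj): draw(h,(0,0,255))
draw(hulls(c,[LEAF[2]],pl)[0],(0,160,0))
r=np.s_[200*14:225*14,232*14:268*14]
cv2.imwrite('pics/s7z.png',np.vstack([a[r],im[r]])[:, :][::1])
E
python3 -c "
import cv2;i=cv2.imread('pics/s7z.png');cv2.imwrite('pics/s7z.png',cv2.resize(i,None,fx=.85,fy=.85))"
```

```text
(no output)
```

View pics/s7z.png

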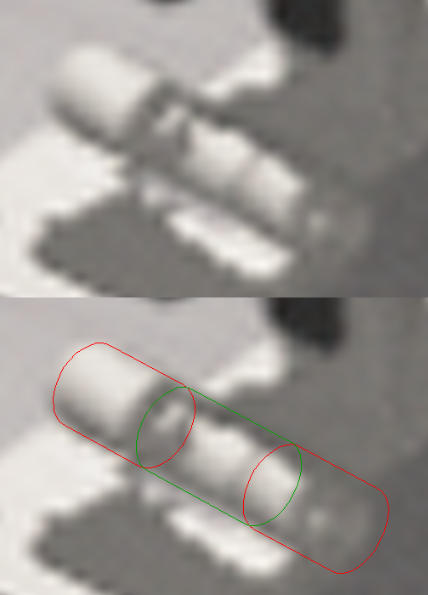

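```bash
python3 -c "
from h import *
s=read_state();print(s['time_s'],s['position'],s['force'],s['opening']);print(hand_in())"
```

```text
11.9 [ 0.64706839 -0.17519865  0.07635701] [ 0.06627764  0.32806978 -2.57934188] 0.15863927099075992
the job is handed in; nothing more can be done
None
```

I picked up the single-knuckle leaf by its lug and carried it level to the empty jamb. I then eased its knuckle between the two jamb knuckles from the -x side and handed in at 11.9 s, still holding it there.

**Position:** measured against my fit of the jamb, the leaf hole is within about 0.1 mm in x, y and z. That is agreement with my own fit; the true error could be around 1 mm. The axes are about 0.002 rad from parallel, and the tool is vertical, so the leaf is level.

**Forces:** the tool reads about 3 N downwards, which is roughly the leaf's own weight. Sideways it stays within about 0.4 N, which is the noise level, so nothing suggests the leaf is leaning on the jamb. The fingers rest at about 14 mm, the thickness of the lug.

**Checks that disagreed:**
- **Jamb position:** the first fit from the top and scene masks was poor and put the jamb about 7 mm off. I replaced it with fits from the wrist camera.
- **Jamb angle:** estimates ran from -0.22 to -0.32 rad, with most between -0.246 and -0.272; I used -0.26.
- **Scene camera:** it shows both parts about one pixel (roughly 3 mm) up and to the left of the model, but in line with each other. I took that as a camera calibration offset.

The finished hinge and other bench items looked undisturbed where they showed in the pictures. I did not measure how far each had moved.

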